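# Index the specimen carousel to the viewer and relock it

## Robot

A 6-joint arm with a two-finger parallel gripper is mounted at the origin on a cart in front of the work surface, level with it; the furniture and walls round the work are solid. World frame = base frame: x ahead of the robot, y to its left, z up, the work surface at z = 0. Lengths are in mm, angles in rad, forces in N, time in s.
With the tool pointing down it reaches from about 350 to 875 mm from the base axis. Payload 4.2 kg.
Tool frame: the origin (TCP) lies midway between the tips of the shut fingers; the grasp point (between the pads) lies 19 mm behind it; z points along the fingers, y is the line along which they close (so a half turn about z gives the same grasp; the last joint's range is limited). The gripper opens to 85 mm and grips with 20 to 120 N. Pads are 22 mm wide; open, the fingers measure 114 mm over their backs; the gripper's body (76 mm by 85 mm) begins 54 mm behind the grasp point. The pads swing forward as they close: fully open they stand 13 mm farther back than shut.
Start: joints at [-0.931, 0.385, 0.008, 0, -1.194, -0.259], TCP at [232.303, -580.202, 231.312] pointing down, gripper open.
Joint ranges: [-3.14, 3.14], [-1.21, 2.06], [-1.07, 1.41], [-3.16, 2.05], [-2.99, -0.16], [-3.1, 3.1]. Speed limits (rad/s): [2.79, 2.79, 3.14, 3.14, 3.14, 3.14].

## Interface

Orientations are given as a unit quaternion [x, y, z, w].
In Python, from bench import * gives the robot as it stands.
- The arm moves only by the tool drive_tool, never from a script. Its argument "plan" is a list that holds one entry, the list of rows, each a list of 5 numbers: the closure, from -1 (fully open) to 1 (shut), then the shift along the world's x, y, z in mm, then the turn about the world's z in degrees. A call has 1 to 20 rows; each row shifts and turns the commanded pose from where the row before left it; what a row does not reach is not made up. A row lasts 1/12 s, in which the tool goes at most 41.7 mm and 7.16 degrees, less where a joint would pass 70% of its speed; a pose out of reach is approached as far as the arm can. A call is refused whole if a number of a shift passes 41.7 or a number of a turn 7.16, either way. A call with a gripper value outside its range is refused whole. The fingers move at their own pace and stop on an object; the grip force is fixed at half the most. Time passes only in rows, so rows that do not move let the fingers close. It gives the time, the measured TCP pose, the force, the opening and the grip force at its end, in the units of the state.
- read_state(): the state, without advancing time (a new reading comes with each control period).
- get_image(name): name is "scene" or "top" or "wrist"; returns (picture, depth): 384x512x3 uint8, red, green, blue; 384x512 float32, mm along the optical axis (not along the pixel's ray), 0 where there is no reading.
- camera_model(name): a dict with "fx", "fy", "cx", "cy" (pixels), "R" (3x3) and "t" (3): a world point X has camera coordinates R X + t; the wrist camera has in their place "mount" (4x4, takes a point from camera to tool coordinates, whose origin is the TCP and whose axes are the flange's). Camera axes: x right, y down, z forward; pixel columns grow to the right and rows downward; lengths in mm; the calibration is good to about 2 mm. The wrist camera is an equidistant fisheye: a pixel r from the principal point sees the ray r / f radians off the axis. A picture is of the moment at which its call begins: read the wrist's pose just before it. camera_model takes no time and is no camera call.
- job_done(): hands the job in; it is judged then, once.
The state is a dict: "clock": time; "joints": joint angles; "joint_vel": joint speeds; "joint_efforts": joint torques, N m; "position": TCP position; "ee_rot": TCP orientation; "contact_force": force on the tool from outside, world axes, zero at the start; "wrist_torque": the same for the moment, N m; "gripper_width": finger opening in mm; "grasp_force": force on a finger pad.
Only numpy, scipy, OpenCV 4.12 (cv2) and the standard library are available. Lean on these libraries where they do the work, as an engineer would, in place of code of your own. Each camera call takes 0.05 s, during which the arm holds its last target. There are 200 camera calls.

## Task

Bring the pink specimen dish round to the viewer head (the grey block with the blue arrow) by turning the carousel, and leave the carousel locked there. Pull up the red plunger knob and twist it clockwise so that it stays out by itself, let go of it, turn the table by its black centre handle, and twist the knob back so that the pin drops fully home in the notch of that station. Leave the things in their nests alone, and the other things on the bench.

Things in the scene. Friction and masses are not known exactly. Their poses are not given: they have to be found in the camera images.
- carousel: Fixed carousel: white base 228 mm across, aluminium turntable 216 mm across, its top 28 mm above the bench. Origin: underside centre, on the turntable's axis; z up, +y to the viewer head (grey block 50 mm wide, 54 mm high, blue arrow on top, from 121 mm off the axis), -y to the plunger. The table turns 78 degrees either way, stiffly (0.12 N m), and stays where it is left.
- view_point (a point): Fixed point level with the table's top, 72 mm from the axis towards the viewer head: where the underside centre of the specimen dish shall be. The table has five nests (six pins 5 mm high round a spot), 72 mm from the axis, 36 degrees apart. At the start the middle one (blue spot, empty) is locked at the viewer; the others are 36 and 72 degrees to either side.
- notch_point (a point): Fixed point on the table's rim under the plunger, 100 mm from the axis, level with the table's top. The rim has five notches 10 mm wide, each straight across the axis from a nest; the notch here takes the 8 mm flat-ended pin and locks that nest at the viewer, with about 0.6 degree of play. Between notches the rim is plain.
- hub_grip (a point): Grip point of the table's black centre handle, on the table's axis, 70 mm above the bench; fixed to the base, it does not turn. The handle is an upright flat bar 50 mm long, 16 mm thick, 50 to 82 mm above the bench, at the start within 9 degrees of the base's x axis: it is clamped on at no exact angle (slips over 0.8 N m) and has 2 degrees of play, so its angle does not tell the table's.
- knob_grip (a point): Grip point of the red plunger knob, on the plunger's upright axis, 100 mm from the table's axis; moves with the knob. The knob is a flat bar 44 mm long (its x axis), 14 mm thick (its y axis), from 20 mm below this point to 10 mm above. The steel sleeve's top is 22 mm below this point when the pin is home. At the start it is 92 mm above the bench, the bar along the base's x axis.
- plunger_lift (a joint): Rise of the plunger, m: 0 = pin home in a notch; about 0.009 = pin riding on the rim between notches (the table can turn so, and the pin drops by itself into the next notch it meets); 0.013 = held out; 0.018 = end of travel. A spring pulls it down with 6 N at 0, 11 N at the top. The knob twists only when raised above 0.013.
- plunger_twist (a joint): Twist of the knob, rad, growing clockwise seen from above: 0 = in line with the sleeve's slot (play 0.13), where it can go down; from about 0.4 to the stop at 1.4 it rests on the sleeve and stays out.
- specimen_dish: Clear round dish with a pink specimen, 34 mm diameter, 8 mm high, loose in one of the nests with 2 to 3 mm of play, 72 mm from the axis. Origin: centre of its underside.
- screw_dish: Clear round dish with brown screws, 35 mm diameter, 7 mm high, loose in another nest. Origin: centre of its underside.
- cover_glass_pack: Small white box 26x26x12 mm, loose in another nest. Origin: centre of its underside.
- timer: Small white timer, 58x64x18 mm, lying on the bench to the right. Bystander.
- marker_yellow: Yellow marker with a black cap, 135 mm long, lying on the bench to the right. Bystander.
- slide_box: Green slide box, 35x85x36 mm, on the bench to the right. Bystander.
There are look-alikes about, which are no part of the job. What is shaped like the specimen_dish but orange or turquoise is not meant.

How it is judged:
By the outcome, as a careful person would: the job done as asked, in the order asked, and still so for the second after the job is handed in, with the robot touching nothing.
It also fails if it takes over 72 s, if anything falls off the work surface, if the arm or the gripper's body presses on something with over 40 N, if the wrist force passes 120 N, or if a joint passes its speed limit or range.

## Working session

There is one attempt and no reset: what is moved stays moved. The work goes in short steps, Python scripts to look and compute and a tool call to move; the robot and the scene stay as the last step left them, time stands still between calls to the robot, and variables do not carry over. Pictures are saved under pics/ and viewed, at most 10 in all, crops included, and the job is handed in when it is done.

Besides the shell and the picture viewer there is one more tool, called after ">>>" as name(argument=value, ...), one argument or row to a line, values as JSON. drive_tool: Moves the arm, as the interface text tells. Its arguments: {"type":"object","properties":{"plan":{"type":"array"}},"required":["plan"]}

```bash
mkdir -p pics
cat > h.py <<'E'
from bench import *
import numpy as np, cv2
def save(n,p): cv2.imwrite('pics/'+n,cv2.cvtColor(p,cv2.COLOR_RGB2BGR))
def world(name,uv,d):
    m=camera_model(name);u,v=uv
    c=np.array([(u-m['cx'])/m['fx']*d,(v-m['cy'])/m['fy']*d,d])
    return np.array(m['R']).T@(c-np.array(m['t']))
def cloud(name,d):
    m=camera_model(name);v,u=np.indices(d.shape)
    c=np.stack([(u-m['cx'])/m['fx']*d,(v-m['cy'])/m['fy']*d,d],-1)
    return (c-np.array(m['t']))@np.array(m['R'])
def proj(name,X):
    m=camera_model(name);c=np.array(m['R'])@X+np.array(m['t'])
    return [m['fx']*c[0]/c[2]+m['cx'],m['fy']*c[1]/c[2]+m['cy']]
E
python3 - <<'E'
from h import *
s=read_state();print(s)
a,da=get_image('top');b,db=get_image('scene')
np.savez('first.npz',a=a,da=da,b=b,db=db)
save('a.png',np.hstack([a,b])[:, :]) if 0 else (save('top0.png',cv2.resize(a,(800,600))),save('scene0.png',cv2.resize(b,(800,600))))
print(camera_model('top'))
E
```

```text
{'clock': 0.0, 'joints': array([-9.31378926e-01,  3.85557795e-01,  6.63000408e-03, -5.28338385e-04,
       -1.19404391e+00, -2.58581970e-01]), 'joint_vel': array([-8.42702190e-05, -3.48318930e-04,  1.43675884e-04, -7.40026744e-04,
        8.20210222e-04,  7.37807081e-04]), 'joint_efforts': array([-3.96159521e-04, -3.92285550e+01,  1.88402617e+01,  4.18608025e+00,
       -4.58996423e-03,  1.29121196e-05]), 'position': array([ 232.09867835, -579.66072707,  230.21814808]), 'ee_rot': array([-1.89173264e-01,  9.81943090e-01,  1.08645554e-03, -2.50927743e-04]), 'contact_force': array([0.22768637, 0.67930709, 0.90068778]), 'wrist_torque': array([0.00381901, 0.05738357, 0.01564851]), 'grasp_force': 0.0, 'gripper_width': 85.49713244399447}
{'fx': 360.46724896363685, 'fy': 360.46724896363685, 'cx': 260.80540801555776, 'cy': 187.0845695467273, 'R': array([[-0.00446901, -0.99991568,  0.01219238],
       [-0.99947825,  0.00407637, -0.03204088],
       [ 0.03198848, -0.01232921, -0.99941219]]), 't': array([-224.4498856 ,  437.64446514, 1197.36177025])}
```

View pics/top0.png

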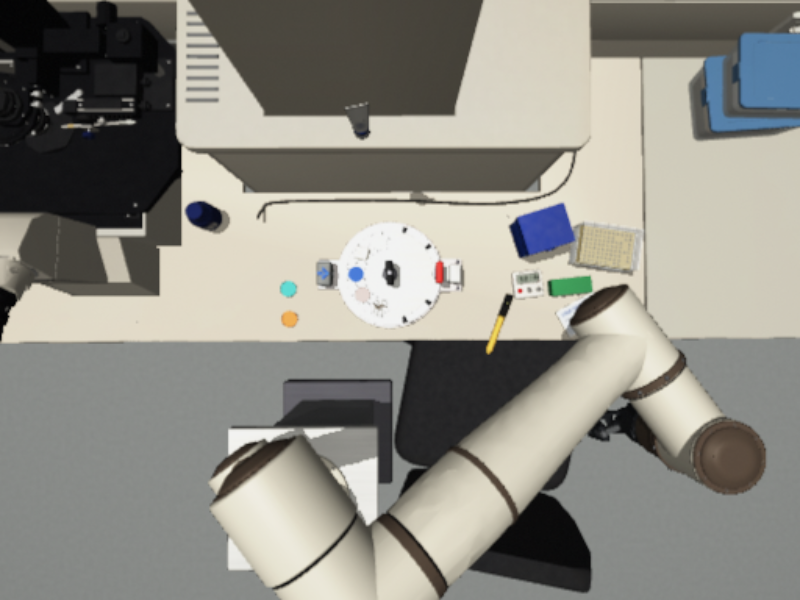

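View pics/scene0.png

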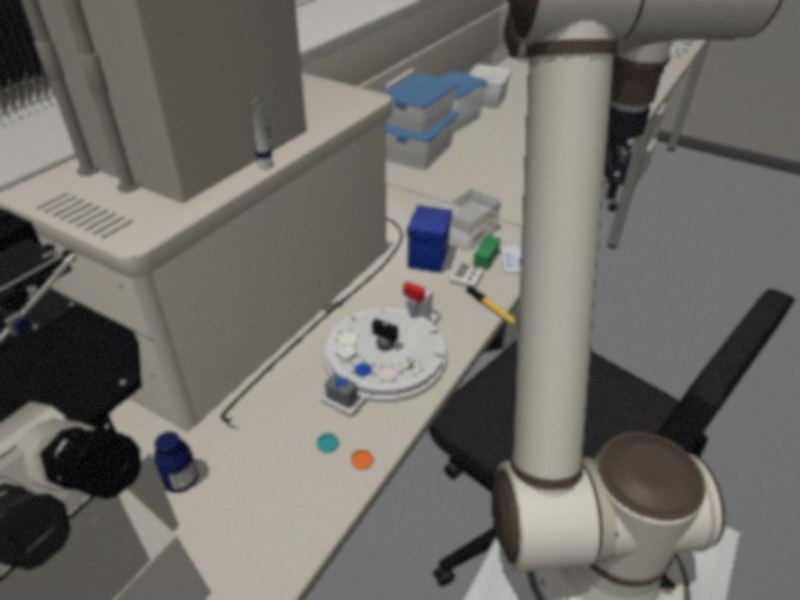

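Top view (800×600 scale): carousel centre (390,272), viewer with blue arrow (325,273), red knob (440,272), black handle (390,272). Candidates for the specimen dish are the pink dish in a nest (362,294), the turquoise dish on the bench (288,289), the orange dish on the bench (289,319), and the brown-screw dish in a nest (378,308). I choose the pink one at (362,294) and check it in a close crop.

Run:
```python
from h import *
f=np.load('first.npz');a,da=f['a'],f['da']
W=cloud('top',da)
save('crop0.png',cv2.resize(a[130:220,195:305],(770,630)[:2] and (733,600),interpolation=cv2.INTER_CUBIC))
hsv=cv2.cvtColor(a,cv2.COLOR_RGB2HSV);H,S,V=[hsv[...,i].astype(int) for i in range(3)]
box=np.zeros(H.shape,bool);box[135:215,198:302]=1
def rep(n,m):
    m=m&box; p=W[m]; print(n,m.sum(),np.median(p,0).round(1),p.mean(0).round(1))
    q=p[:,:2]-p[:,:2].mean(0); u,s,vt=np.linalg.svd(q,full_matrices=False);print('  axis deg',np.degrees(np.arctan2(vt[0,1],vt[0,0])).round(1),(s/np.sqrt(len(q))).round(1))
red=((H<8)|(H>172))&(S>150)
rep('red',red);rep('redtop',red&(W[...,2]>95))
rep('blue',(H>100)&(H<125)&(S>120)&(V>100)&(W[...,2]>45))
rep('bluespot',(H>100)&(H<125)&(S>120)&(V>100)&(W[...,2]<40))
rep('pink',((H<12)|(H>165))&(S>18)&(S<90)&(V>150)&(W[...,2]<45)&(W[...,2]>25))
blk=(V<70)&(W[...,2]>65);rep('handle',blk)
# table disc
m=box&(abs(W[...,2]-28)<5)
m=cv2.morphologyEx(m.astype(np.uint8),cv2.MORPH_OPEN,np.ones((3,3)))
c=max(cv2.findContours(m,cv2.RETR_EXTERNAL,cv2.CHAIN_APPROX_NONE)[0],key=cv2.contourArea)
print('ellipse',cv2.fitEllipse(cv2.convexHull(c)))
e=cv2.fitEllipse(cv2.convexHull(c));print(world('top',e[0],1197-28-6),W[m>0].mean(0))
```

```text
red 58 [ 473.8 -287.8  101.5] [ 474.3 -288.    95.5]
  axis deg 176.5 [11.3  4.7]
redtop 49 [ 473.7 -287.5  101.8] [ 473.6 -286.5  101.9]
  axis deg 178.8 [11.1  3.3]
blue 15 [475.  -53.   54.6] [475.8 -52.4  54.9]
  axis deg 93.2 [5.2 4.6]
bluespot 62 [ 476.3 -115.5   28.4] [ 476.2 -116.2   28.5]
  axis deg 170.0 [7.5 7.1]
pink 67 [ 433.4 -131.6   31.9] [ 437.3 -140.1   32.1]
  axis deg 111.6 [39.8  7.1]
handle 52 [ 469.6 -188.5   81.1] [ 474.5 -188.5   81.2]
  axis deg -175.9 [14.4  4.1]
ellipse ((248.64891052246094, 175.61138916015625), (64.92110443115234, 65.37548828125), 172.91993713378906)
[ 472.48654128 -186.72417473   51.80851256] [ 474.28641003 -187.24766055   28.13201732]
```

View pics/crop0.png

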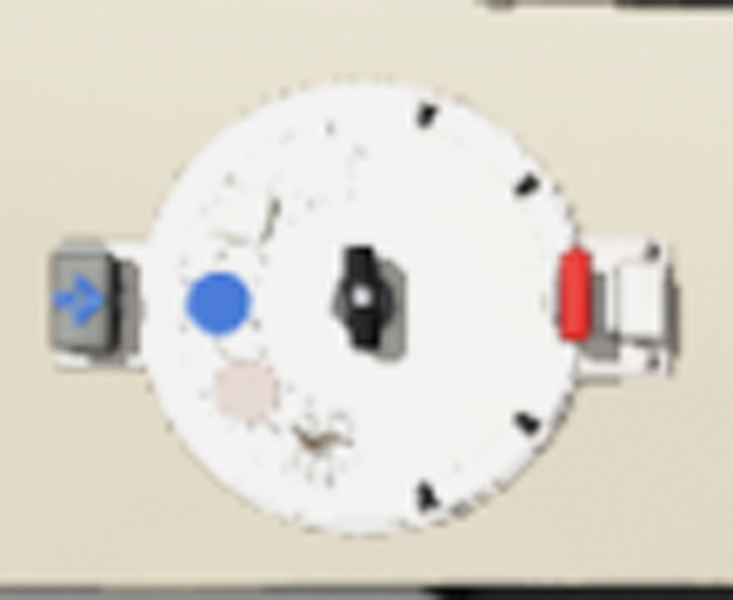

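The crop confirms it: the pink dish is at crop (246,390), one nest from the blue spot (218,303) on the robot's side, with screws beyond it at (318,438). The table therefore has to turn 36° clockwise. I start by moving above the knob.

>>> drive_tool(
  plan=[
    [[0, 20, 24, 0, -2], [0, 20, 24, 0, -2], [0, 20, 24, 0, -2], [0, 20, 24, 0, -2], [0, 20, 24, 0, -2], [0, 20, 24, 0, -2], [0, 20, 24, 0, -2], [0, 20, 24, 0, -2], [0, 20, 24, 0, -2], [0, 20, 24, 0, -2], [0, 20, 24, -10, -2], [0, 20, 24, -10, 0], [0, 2, 4, -20, 0], [0, 0, 0, -20, 0], [0, 0, 0, 0, 0], [0, 0, 0, 0, 0]],
  ],
)

```text
clock: 1.43
position: [473.6, -288.0, 170.4]
ee_rot: [0.001, 1.0, 0.0, -0.002]
contact_force: [0.8, 0.2, 0.7]
gripper_width: 42.5
grasp_force: 0.0
```

```bash
cat >> h.py <<'E'
from scipy.spatial.transform import Rotation as R_
def wristcloud(s=None):
    s=s or read_state();p,d=get_image('wrist');m=camera_model('wrist')
    v,u=np.indices(d.shape);x=(u-m['cx'])/m['fx'];y=(v-m['cy'])/m['fy'];r=np.hypot(x,y)+1e-9
    k=np.tan(np.minimum(r,1.45))/r
    c=np.stack([x*k*d,y*k*d,d,np.ones_like(d)],-1)@np.array(m['mount']).T
    W=R_.from_quat(s['ee_rot']).apply(c[...,:3].reshape(-1,3)).reshape(d.shape+(3,))+s['position']
    W[d<=0]=np.nan
    return p,W
def yaw(s): y=R_.from_quat(s['ee_rot']).apply([0,1,0]);return np.degrees(np.arctan2(y[1],y[0]))
def axis(p):
    q=p[:,:2]-np.median(p[:,:2],0);vt=np.linalg.svd(q,full_matrices=False)[2];return np.degrees(np.arctan2(vt[0,1],vt[0,0]))%180
def stat(): s=read_state();print('t',round(s['clock'],2),s['position'].round(1),'yaw',yaw(s).round(1),'F',s['contact_force'].round(1),'T',s['wrist_torque'].round(2),'w',round(s['gripper_width'],1),'g',round(s['grasp_force'],1));return s
def rect(p):  # min-area rectangle of xy points
    return cv2.minAreaRect(p[:,:2].astype(np.float32))
E
python3 - <<'E'
from h import *
s=stat();p,W=wristcloud(s);save('w1.png',cv2.resize(p,(800,600)))
hsv=cv2.cvtColor(p,cv2.COLOR_RGB2HSV);H,S,V=[hsv[...,i].astype(int) for i in range(3)];z=W[...,2]
m=((H<8)|(H>172))&(S>150)&(np.hypot(W[...,0]-474,W[...,1]+288)<40)
print(m.sum(),np.percentile(z[m],[5,50,95]));t=m&(z>np.percentile(z[m],95)-4);print('knobtop',W[t].mean(0),rect(W[t]),axis(W[t]))
m=(V<80)&(np.hypot(W[...,0]-475,W[...,1]+188)<35)&(z>75)&(z<90);print('handle',m.sum(),W[m].mean(0),rect(W[m]),axis(W[m]))
m=(H>100)&(H<125)&(S>120)&(abs(z-28)<6)&(np.hypot(W[...,0]-475,W[...,1]+188)<90);print('spot',m.sum(),W[m].mean(0))
E
```

```text
t 1.43 [ 473.6 -288.   170.4] yaw 89.8 F [0.8 0.2 0.7] T [-0.08 -0.01  0.02] w 42.5 g 0.0
1012 [ 87.83115911 101.00920744 102.41905571]
knobtop [ 473.49263186 -288.24196539  101.86346176] ((466.7464599609375, -288.3330383300781), (45.507362365722656, 50.718048095703125), 47.23564529418945) 179.08768313020795
handle 858 [ 473.94966172 -190.56701735   80.42968466] ((475.4056396484375, -189.40452575683594), (49.16376495361328, 15.156881332397461), 3.176223039627075) 3.084501823290101
spot 541 [ 476.29142659 -116.59148449   27.96745813]
```

View pics/w1.png

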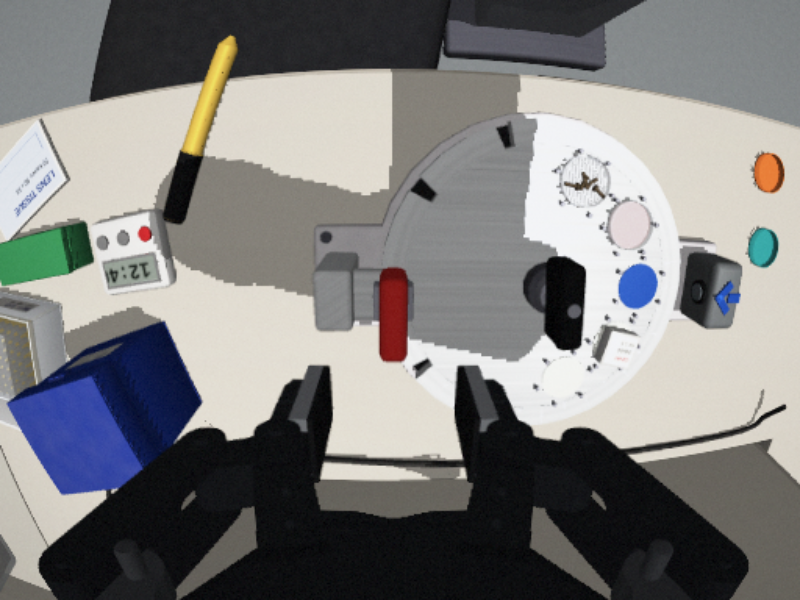

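Wrist view: knob at (393,315), handle (565,303), pink dish (629,226). A grey bracket stands outside the knob at (335,290), so I check its height and gap before descending.

Run:
```python
from h import *
p,W=wristcloud();x,y,z=[W[...,i] for i in range(3)]
for y0 in range(-350,-270,4):
    m=(abs(x-474)<8)&(abs(y-y0-2)<2);print(y0,m.sum(),np.percentile(z[m],[5,50,95]).round(0) if m.sum() else '')
hsv=cv2.cvtColor(p,cv2.COLOR_RGB2HSV).astype(int)
m=((hsv[...,0]<8)|(hsv[...,0]>172))&(hsv[...,1]>150)&(z>98)&(np.hypot(x-474,y+288)<27);print(rect(W[m]),m.sum())
```

```text
-350 91 [ -1.   1. 276.]
-346 330 [ -0. 269. 273.]
-342 686 [229. 255. 270.]
-338 1318 [230. 249. 267.]
-334 706 [ 68. 230. 267.]
-330 560 [ 68. 227. 229.]
-326 403 [ 67. 223. 227.]
-322 267 [ 67. 188. 203.]
-318 82 [67. 68. 69.]
-314 522 [ 56. 199. 213.]
-310 224 [ 55. 182. 210.]
-306 85 [14. 56. 57.]
-302 71 [14. 56. 70.]
-298 75 [ 52.  70. 100.]
-294 98 [100. 101. 102.]
-290 118 [101. 101. 103.]
-286 96 [100. 101. 102.]
-282 84 [27. 70. 99.]
-278 55 [27. 28. 69.]
-274 63 [26. 28. 29.]
((472.8399963378906, -290.4625244140625), (37.24974060058594, 38.60026168823242), 53.97056579589844) 884
```

>>> drive_tool(
  plan=[
    [[0, 0, -0.5, -30, 0], [0, 0, 0, -30, 0], [0, 0, 0, -20, 0], [0, 0, 0, -14, 0], [0, 0, 0, 0, 0], [1, 0, 0, 0, 0], [1, 0, 0, 0, 0], [1, 0, 0, 0, 0], [1, 0, 0, 0, 0], [1, 0, 0, 0, 0], [1, 0, 0, 0, 0], [1, 0, 0, 0, 0], [1, 0, 0, 0, 0]],
  ],
)

```text
clock: 2.62
position: [475.6, -288.7, 79.5]
ee_rot: [0.001, 1.0, -0.0, 0.002]
contact_force: [0.3, 4.6, 6.6]
gripper_width: 12.4
grasp_force: 60.4
```

```bash
python3 -c "
from h import *
stat()"
```

```text
t 2.62 [ 475.6 -288.7   79.5] yaw 89.9 F [0.3 4.6 6.6] T [1.34 0.09 0.03] w 12.4 g 60.4
```

>>> drive_tool(
  plan=[
    [[1, 0, 0, 4, 0], [1, 0, 0, 4, 0], [1, 0, 0, 4, 0], [1, 0, 0, 4, 0], [1, 0, 0, 0, 0], [1, 0, 0, 0, 0]],
  ],
)

```text
clock: 3.12
position: [475.1, -288.5, 92.9]
ee_rot: [0.002, 1.0, 0.0, 0.001]
contact_force: [5.6, 0.7, -11.5]
gripper_width: 12.6
grasp_force: 58.7
```

```bash
python3 -c "
from h import *
stat()"
```

```text
t 3.12 [ 475.1 -288.5   92.9] yaw 89.8 F [  5.6   0.7 -11.5] T [ 0.34 -1.8   0.04] w 12.6 g 58.7
```

>>> drive_tool(
  plan=[
    [[1, 0, 0, 2.5, 0], [1, 0, 0, 0, 0], [1, 0, 0, 0, 0], [1, 0, 0, 0, -5], [1, 0, 0, 0, -5], [1, 0, 0, 0, -5]],
  ],
)

```text
clock: 3.62
position: [475.0, -288.5, 95.0]
ee_rot: [0.134, 0.991, 0.0, 0.001]
contact_force: [6.0, 1.3, -11.5]
gripper_width: 12.6
grasp_force: 58.6
```

```bash
python3 -c "
from h import *
stat()"
```

```text
t 3.62 [ 475.  -288.5   95. ] yaw 74.6 F [  6.    1.3 -11.5] T [ 0.32 -1.83 -0.01] w 12.6 g 58.6
```

It turns freely. I'll twist on to about 58°, settle it down, and open.

>>> drive_tool(
  plan=[
    [[1, 0, 0, 0, -5], [1, 0, 0, 0, -6], [1, 0, 0, 0, -6], [1, 0, 0, 0, -6], [1, 0, 0, 0, -6], [1, 0, 0, 0, -6], [1, 0, 0, 0, -6], [1, 0, 0, 0, -2], [1, 0, 0, 0, 0], [1, 0, 0, -2, 0], [1, 0, 0, -1.5, 0], [1, 0, 0, 0, 0], [1, 0, 0, 0, 0]],
  ],
)

```text
clock: 4.7
position: [475.0, -288.4, 92.5]
ee_rot: [0.486, 0.874, 0.0, 0.001]
contact_force: [4.4, 3.2, -5.0]
gripper_width: 12.8
grasp_force: 59.4
```

```bash
python3 -c "
from h import *
stat()"
```

```text
t 4.7 [ 475.  -288.4   92.5] yaw 31.8 F [ 4.4  3.2 -5. ] T [ 0.81 -1.31  0.03] w 12.8 g 59.4
```

>>> drive_tool(
  plan=[
    [[0, 0, 0, 0, 0], [0, 0, 0, 0, 0], [0, 0, 0, 0, 0], [0, 0, 0, 0, 0], [0, 0, 0, 10, 0], [0, 0, 0, 20, 0], [0, 0, 0, 25, 0], [0, 0, 0, 25, 7], [0, 0, 16, 0, 7], [0, 0, 17, 0, 7], [0, 0, 17, 0, 7], [0, 0, 17, 0, 7], [0, 0, 17, 0, 7], [0, 0, 16, 0, 7], [0, 0, 0, 0, 7], [0, 0, 0, 0, 5], [0, 0, 0, 0, 0], [0, 0, 0, 0, 0]],
  ],
)

```text
clock: 6.2
position: [474.3, -188.8, 173.1]
ee_rot: [-0.023, 1.0, -0.0, 0.0]
contact_force: [1.2, -0.5, 0.0]
gripper_width: 42.6
grasp_force: 0.0
```

```bash
cat >> h.py <<'E'
def look(n=None):
    s=stat();p,W=wristcloud(s)
    if n: save(n,cv2.resize(p,(800,600)))
    hsv=cv2.cvtColor(p,cv2.COLOR_RGB2HSV);H,S,V=[hsv[...,i].astype(int) for i in range(3)];x,y,z=[W[...,i] for i in range(3)]
    ra=np.hypot(x-475,y+188.5)
    m=((H<8)|(H>172))&(S>150)&(z>94)&(np.hypot(x-474,y+288)<27)
    if m.sum(): print('knob',m.sum(),np.median(W[m],0).round(1),axis(W[m]).round(1),'ztop',np.percentile(z[m],90).round(1))
    m=(V<80)&(ra<32)&(z>76)&(z<90)
    if m.sum(): print('handle',m.sum(),rect(W[m]),axis(W[m]).round(1))
    for nm,m in (('spot',(H>100)&(H<125)&(S>120)&(abs(z-28)<6)&(ra<90)),('pink',((H<12)|(H>165))&(S>18)&(S<90)&(V>110)&(abs(z-34)<8)&(ra>50)&(ra<90)&(y>-188))):
        if m.sum():
            c=cv2.minEnclosingCircle(W[m][:,:2].astype(np.float32))[0] if 0 else W[m].mean(0)
            print(nm,m.sum(),c.round(1),'ang',np.degrees(np.arctan2(c[1]+188.5,c[0]-475)).round(1))
    return s,p,W
E
python3 -c "
from h import *
look('w2.png')"
```

```text
t 6.2 [ 474.3 -188.8  173.1] yaw 92.7 F [ 1.2 -0.5  0. ] T [-0.01 -0.03 -0.06] w 42.6 g 0.0
knob 962 [ 471.1 -282.6  113.7] 122.0 ztop 114.8
handle 961 ((475.2499084472656, -188.61209106445312), (48.15476989746094, 15.23196029663086), 3.196282386779785) 3.4
spot 722 [ 476.1 -116.6   28.2] ang 89.1
pink 32 [ 491.1 -124.5   36.4] ang 75.9
```

View pics/w2.png

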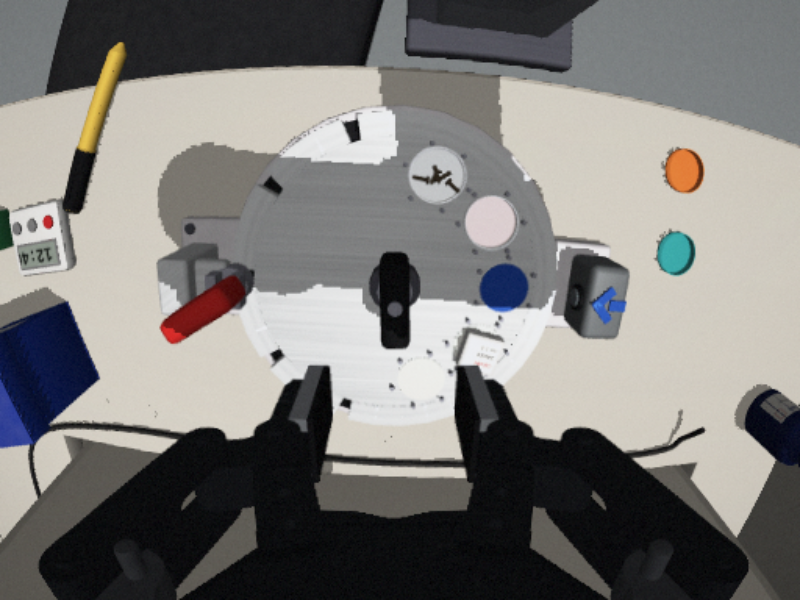

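The knob stays out, twisted about 57° with its top at 115 mm. The blue spot reads 89.1° locked, so the target is about 53.1°. Next, grip the handle.

>>> drive_tool(
  plan=[
    [[0, 1, 0, -30, 0.5], [0, 0, 0, -30, 0], [0, 0, 0, -30, 0], [0, 0, 0, -20, 0], [0, 0, 0, -12, 0], [0, 0, 0, 0, 0], [1, 0, 0, 0, 0], [1, 0, 0, 0, 0], [1, 0, 0, 0, 0], [1, 0, 0, 0, 0], [1, 0, 0, 0, 0], [1, 0, 0, 0, 0], [1, 0, 0, 0, 0], [1, 0, 0, 0, 0]],
  ],
)

```text
clock: 7.42
position: [476.2, -188.6, 51.9]
ee_rot: [-0.029, 1.0, -0.0, 0.001]
contact_force: [-1.1, 4.1, 6.5]
gripper_width: 15.1
grasp_force: 86.1
```

```bash
python3 -c "
from h import *
look()"
```

```text
t 7.42 [ 476.2 -188.6   51.9] yaw 93.3 F [-1.1  4.1  6.5] T [1.   0.44 0.01] w 15.1 g 86.1
knob 2556 [ 467.5 -275.5  112.7] 119.3 ztop 114.7
handle 3571 ((475.6573486328125, -188.17205810546875), (41.22800827026367, 43.61056900024414), 51.976322174072266) 2.7
spot 1605 [ 476.2 -116.6   28.2] ang 89.0
pink 79 [ 438.7 -118.9   31.8] ang 117.6
```

>>> drive_tool(
  plan=[
    [[1, 0, 0, 0, -2], [1, 0, 0, 0, -4], [1, 0, 0, 0, -4], [1, 0, 0, 0, -4], [1, 0, 0, 0, -4], [1, 0, 0, 0, -4], [1, 0, 0, 0, -4], [1, 0, 0, 0, -4], [1, 0, 0, 0, -3], [1, 0, 0, 0, 0], [1, 0, 0, 0, 0], [1, 0, 0, 0, 0]],
  ],
)

```text
clock: 8.47
position: [476.0, -188.4, 51.9]
ee_rot: [0.256, 0.967, 0.0, 0.001]
contact_force: [-1.7, 4.5, 7.5]
gripper_width: 15.1
grasp_force: 86.2
```

```bash
python3 -c "
from h import *
look('w3.png')"
```

```text
t 8.47 [ 476.  -188.4   51.9] yaw 60.3 F [-1.7  4.5  7.5] T [1.21 0.54 0.04] w 15.1 g 86.2
handle 3602 ((475.64453125, -187.66026306152344), (44.57367706298828, 39.280487060546875), 9.393431663513184) 149.6
spot 1590 [ 515.4 -128.3   28.1] ang 56.2
pink 81 [ 482.8 -110.    31.7] ang 84.3
```

View pics/w3.png

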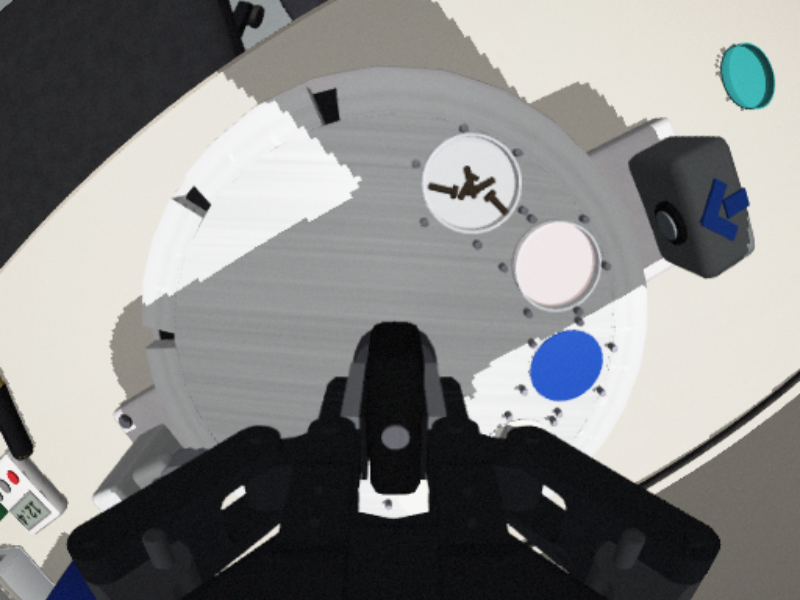

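Wrist view: pink dish (557,265) is almost in front of the viewer (690,205). The chord between spot positions gives 33.0° turned, so about 3° remains.

>>> drive_tool(
  plan=[
    [[1, 0, 0, 0, -1], [1, 0, 0, 0, -1], [1, 0, 0, 0, -1], [1, 0, 0, 0, 0], [1, 0, 0, 0, 0], [1, 0, 0, 0, 0]],
  ],
)

```text
clock: 9.02
position: [476.0, -188.4, 51.9]
ee_rot: [0.281, 0.96, 0.0, 0.001]
contact_force: [-1.9, 4.7, 6.8]
gripper_width: 15.0
grasp_force: 86.2
```

```bash
python3 -c "
from h import *
for i in range(2):
    s,p,W=look()
hsv=cv2.cvtColor(p,cv2.COLOR_RGB2HSV);H,S=[hsv[...,i].astype(int) for i in range(2)]
m=(H>100)&(H<125)&(S>120)&(abs(W[...,2]-28)<6)&(np.hypot(W[...,0]-475,W[...,1]+188.5)<90)
c=W[m].mean(0);d=np.hypot(c[0]-476.2,c[1]+116.6);print(c,'turn',np.degrees(2*np.arcsin(d/144)))
a,da=get_image('top');W=cloud('top',da);hsv=cv2.cvtColor(a,cv2.COLOR_RGB2HSV);H,S=[hsv[...,i].astype(int) for i in range(2)]
m=(H>100)&(H<125)&(S>120)&(abs(W[...,2]-28)<6)&(np.hypot(W[...,0]-475,W[...,1]+188.5)<90);print('top spot',m.sum(),W[m].mean(0))
"
```

```text
t 9.02 [ 476.  -188.4   51.9] yaw 57.3 F [-1.9  4.7  6.8] T [ 1.22  0.54 -0.02] w 15.0 g 86.2
handle 3599 ((475.56756591796875, -187.68606567382812), (40.97849655151367, 43.16170120239258), 15.35137939453125) 146.6
spot 1606 [ 518.  -130.1   28.1] ang 53.6
pink 82 [ 486.7 -111.2   31.7] ang 81.4
t 9.07 [ 476.  -188.4   51.9] yaw 57.3 F [-2.   4.7  7.3] T [ 1.17  0.54 -0.02] w 15.3 g 86.2
handle 3615 ((475.4397888183594, -187.8110809326172), (42.678531646728516, 41.18147659301758), 10.63388442993164) 146.7
spot 1613 [ 518.  -130.2   28.1] ang 53.6
pink 78 [ 486.3 -110.5   31.8] ang 81.8
[ 517.9908906  -130.16960917   28.12779324] turn 35.53198667945236
top spot 0 [nan nan nan]<string>:9: RuntimeWarning: Mean of empty slice.
  ret = um.true_divide(
```

>>> drive_tool(
  plan=[
    [[1, 0, 0, 0, -0.5], [1, 0, 0, 0, 0], [1, 0, 0, 0, 0], [0, 0, 0, 0, 0], [0, 0, 0, 0, 0], [0, 0, 0, 0, 0], [0, 0, 0, 0, 0], [0, 0, 0, 20, 0], [0, 0, 0, 30, 0], [0, 0, 0, 30, 7], [0, 0, 0, 30, 7], [0, 0, 0, 11, 7], [0, 0, 0, 0, 7], [0, 0, 0, 0, 7], [0, 0, 0, 0, 0], [0, 0, 0, 0, 0]],
  ],
)

```text
clock: 10.5
position: [475.0, -188.8, 171.1]
ee_rot: [-0.014, 1.0, 0.0, -0.0]
contact_force: [-0.2, 0.2, 0.4]
gripper_width: 43.0
grasp_force: 0.0
```

```bash
python3 -c "
from h import *
for i in range(2): s,p,W=look('w4.png')
hsv=cv2.cvtColor(p,cv2.COLOR_RGB2HSV);H,S=[hsv[...,i].astype(int) for i in range(2)]
m=(H>100)&(H<125)&(S>120)&(abs(W[...,2]-28)<6)&(np.hypot(W[...,0]-475,W[...,1]+188.5)<90)
c=W[m].mean(0);d=np.hypot(c[0]-476.1,c[1]+116.6);print(c,'turn',np.degrees(2*np.arcsin(d/144)))
"
```

```text
t 10.5 [ 475.  -188.8  171.1] yaw 91.6 F [-0.2  0.2  0.4] T [0.01 0.03 0.07] w 43.0 g 0.0
knob 967 [ 471.  -282.1  113.7] 121.8 ztop 114.9
handle 993 ((475.31304931640625, -187.93946838378906), (15.851560592651367, 49.020286560058594), 56.52982711791992) 146.4
spot 649 [ 518.4 -130.7   28. ] ang 53.1
pink 32 [ 521.6 -141.1   36.4] ang 45.5
t 10.55 [ 475.1 -188.8  171. ] yaw 91.6 F [-0.5 -0.1  0.2] T [0.02 0.   0.02] w 42.8 g 0.0
knob 968 [ 470.9 -282.3  113.7] 122.0 ztop 114.8
handle 992 ((475.3142395019531, -187.9990692138672), (15.83560848236084, 48.77204895019531), 56.38328552246094) 146.6
spot 649 [ 518.3 -130.7   28. ] ang 53.1
pink 35 [ 516.8 -135.8   35.7] ang 51.5
[ 518.33686879 -130.69368506   28.02921279] turn 36.02324631885944
```

View pics/w4.png

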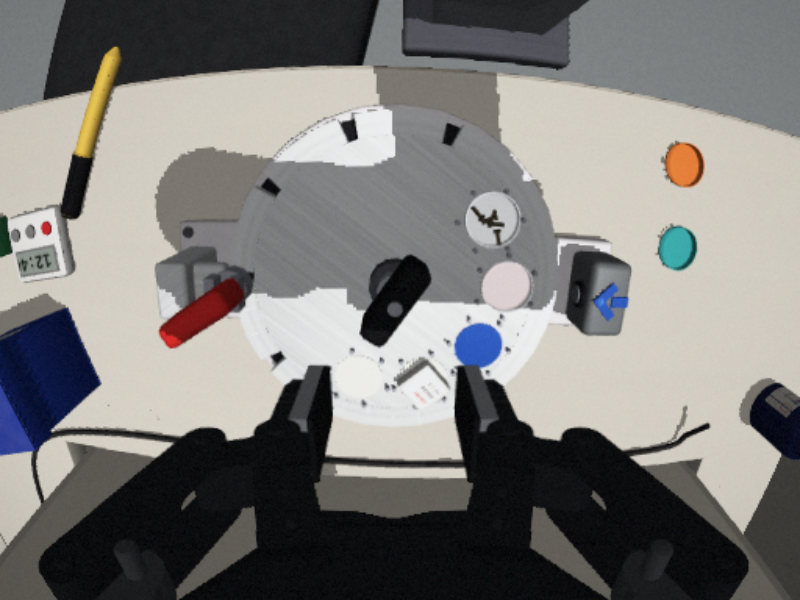

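Turned 36.0°; the pink dish (507,285) now faces the viewer (600,290). Back to the knob.

>>> drive_tool(
  plan=[
    [[0, 0, -16, 0, -7], [0, 0, -17, 0, -7], [0, 0, -17, 0, -7], [0, 0, -17, 0, -7], [0, 0, -17, 0, -7], [0, 0, -16, 0, -7], [0, 0, 0, 0, -7], [0, 0, 0, 0, -7], [0, 0, 0, 0, -3.5], [0, 0, 0, -25, 0], [0, 0, 0, -25, 0], [0, 0, 0, -20, 0], [0, 0, 0, -9, 0], [0, 0, 0, 0, 0], [0, 0, 0, 0, 0]],
  ],
)

```text
clock: 11.85
position: [475.6, -288.9, 92.4]
ee_rot: [0.483, 0.876, -0.0, -0.0]
contact_force: [0.2, 0.1, 1.1]
gripper_width: 42.6
grasp_force: 0.0
```

>>> drive_tool(
  plan=[
    [[1, 0, 0, 0, 0], [1, 0, 0, 0, 0], [1, 0, 0, 0, 0], [1, 0, 0, 0, 0], [1, 0, 0, 0, 0], [1, 0, 0, 0, 0], [1, 0, 0, 0, 0], [1, 0, 0, 2.5, 0], [1, 0, 0, 0, 0]],
  ],
)

```text
clock: 12.6
position: [475.8, -288.8, 94.0]
ee_rot: [0.483, 0.876, 0.0, 0.001]
contact_force: [3.3, -2.0, -5.1]
gripper_width: 12.6
grasp_force: 59.8
```

```bash
python3 -c "
from h import *
stat()"
```

```text
t 12.6 [ 475.8 -288.8   94. ] yaw 32.3 F [ 3.3 -2.  -5.1] T [-0.69 -1.17 -0.01] w 12.6 g 59.8
```

>>> drive_tool(
  plan=[
    [[1, 0, 0, 0, 5], [1, 0, 0, 0, 6], [1, 0, 0, 0, 6], [1, 0, 0, 0, 6], [1, 0, 0, 0, 6], [1, 0, 0, 0, 6], [1, 0, 0, 0, 6], [1, 0, 0, 0, 6], [1, 0, 0, 0, 6], [1, 0, 0, 0, 4.5], [1, 0, 0, 0, 0], [1, 0, 0, 0, 0]],
  ],
)

```text
clock: 13.6
position: [476.2, -288.2, 93.2]
ee_rot: [0.002, 1.0, 0.0, 0.001]
contact_force: [4.6, -0.6, -10.4]
gripper_width: 12.5
grasp_force: 59.1
```

```bash
python3 -c "
from h import *
stat()"
```

```text
t 13.6 [ 476.2 -288.2   93.2] yaw 89.8 F [  4.6  -0.6 -10.4] T [-0.11 -1.69  0.05] w 12.5 g 59.1
```

Lower gently and watch the spring force.

>>> drive_tool(
  plan=[
    [[1, 0, 0, -3, 0], [1, 0, 0, -3, 0], [1, 0, 0, -2, 0], [1, 0, 0, -2, 0], [1, 0, 0, -2, 0], [1, 0, 0, -2, 0], [1, 0, 0, 0, 0], [1, 0, 0, 0, 0]],
  ],
)

```text
clock: 14.27
position: [476.3, -288.4, 81.1]
ee_rot: [0.002, 1.0, 0.0, 0.001]
contact_force: [4.1, 2.1, -3.2]
gripper_width: 12.8
grasp_force: 60.2
```

```bash
python3 -c "
from h import *
stat()"
```

```text
t 14.27 [ 476.3 -288.4   81.1] yaw 89.8 F [ 4.1  2.1 -3.2] T [ 0.86 -1.43  0.02] w 12.8 g 60.2
```

It's past the rim level, so the pin is in the notch. Release, back off and check.

>>> drive_tool(
  plan=[
    [[1, 0, 0, -1, 0], [1, 0, 0, 0, 0], [0, 0, 0, 0, 0], [0, 0, 0, 0, 0], [0, 0, 0, 0, 0], [0, 0, 0, 0, 0], [0, 0, 0, 0, 0], [0, 0, 0, 20, 0], [0, 0, 0, 30, 0], [0, 0, 0, 30, 0], [0, 0, 0, 12, 0], [0, 0, 0, 0, 0], [0, 0, 0, 0, 0]],
  ],
)

```text
clock: 15.35
position: [475.2, -288.7, 172.3]
ee_rot: [0.002, 1.0, 0.0, 0.001]
contact_force: [-0.2, 0.8, -0.3]
gripper_width: 43.1
grasp_force: 0.0
```

```bash
python3 -c "
from h import *
look('w5.png')"
```

```text
t 15.35 [ 475.2 -288.7  172.3] yaw 89.8 F [-0.2  0.8 -0.3] T [ 0.02  0.04 -0.  ] w 43.1 g 0.0
knob 925 [ 472.4 -288.5  101.1] 179.3 ztop 102.1
handle 836 ((475.3946228027344, -189.15464782714844), (15.40544605255127, 48.815433502197266), 56.44973373413086) 146.8
spot 508 [ 518.7 -130.8   28. ] ang 52.9
pink 26 [ 507.6 -128.7   34.7] ang 61.4
```

View pics/w5.png

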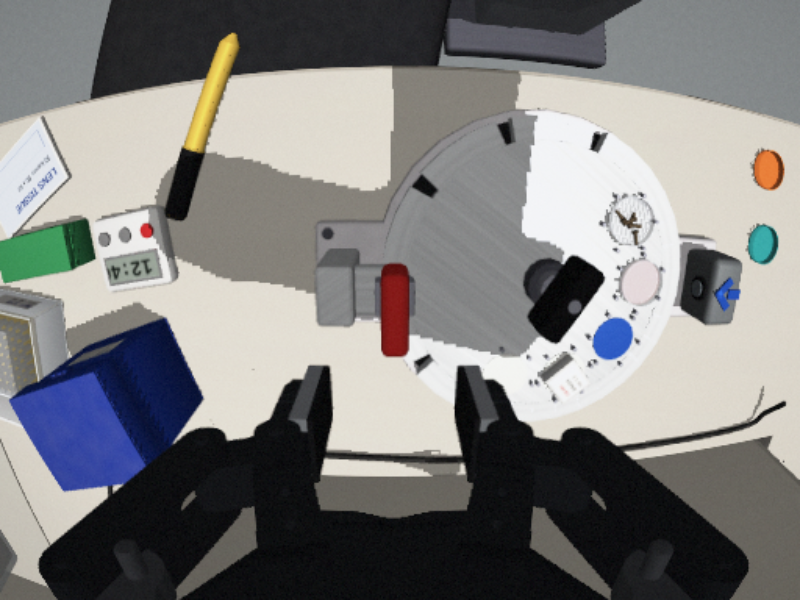

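The knob at (395,310) is in line with its slot, with its top at 102 mm, the same as at the start, so the pin is fully home. The pink dish (640,283) sits at the viewer, everything else is undisturbed, and the robot is clear.

```bash
python3 -c "
from bench import *
print(job_done())"
```

```text
the job is handed in; nothing more can be done
None
```

The pink specimen dish is at the viewer head, the carousel is locked there with the pin home in its notch, and the job was handed in at about 15 s of robot time.

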